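Unlatch the wide terminal box and push its cover off its seat

TASK

Two terminal boxes stand on the bench. On the wider one, press the snap tab at its left end all the way down, then push the released cover straight along between its guides until it is completely off its seat and lies flat on the lower ledge at the right, with the terminals bare. Only press and push with the fingertips: do not lift or tip up the cover, leave the narrower box's tab and cover as they are, and do not disturb the loose things round about.

Things in the scene. Friction and masses are not known exactly. Their poses are not given: they have to be found in the camera images.
- wide_box: the wider terminal box, grey, fixed, 237 x 94 mm. Origin on the bench top; +x runs along its length, from the robot's left to its right: tab end (deck 44 mm high) x = -110 to -63 mm, two cable glands stick out 12 mm before it; seat (two side ledges over the terminal pit, 44 mm high) to x = +13 mm; then the lower ledge to the end stop at x = +122 mm. Side guides 88 mm apart, and the stop, are 51 mm high. z up.
- wide_cover: cover of the wider box, loose, 0.11 to 0.23 kg: plate 76 (x) x 84 (y) x 5 mm with a hood, top 38 mm above the origin. Origin: centre of the plate's underside; axes as the box's. Seated at x = -25, z = 44 mm of the box. The tab's tooth in a window of the plate locks it; released, it slides by friction only. It is off the seat from x = +51 mm of the box on, where it drops 5 mm, and meets the stop at +84 mm.
- wide_cover_face (a point): centre of the hood's upright flat face on the tab side of the wider cover, the face to push along the box's +x; face 76 mm wide (y) and 34 mm high, at x = -20 mm, z = 23 mm of the cover (67 mm above the bench when seated). Moves with the cover
- wide_ledge (a point): centre of the wider box's lower ledge, on its surface, 39 mm above the bench (5 mm below the seat), at x = +67 mm of the box; the ledge is 109 mm long and 88 mm wide; the cover's centre should end near here
- wide_tab (a joint): travel of the wider box's snap tab: 0 = up (cover locked; it may start up to 1.5 mm in), 0.010 m = fully down (released; the tooth clears the cover from 0.007 on). Resists with about 4 N and stays where it is pressed; it does not spring back.
- wide_tab_top (a point): centre of the top face of the wider box's tab, a black block 26 mm (x) x 32 mm (y) that stands 18 mm proud of the deck beside the cover; at x = -89 mm of the box, height 62 mm when up and 52 mm when fully down. Moves with the tab. (A panel saw lies behind the boxes on wood blocks, x = 0.51 m and beyond, its top 0.15 m high, handle 0.18 m.)
- narrow_box: the narrower terminal box, to be left alone: the same build and axes and 237 mm long, but 64 mm wide
- narrow_cover: the cover of the narrower box: as the wider one's, but 54 mm wide (hood 46 mm)
- narrow_tab (a joint): travel of the narrower box's snap tab: 0 = up, 0.010 m = fully down
- bolt: large loose hex bolt, 21x77x19 mm, behind the boxes; a bystander
- nut: loose rusty hex nut, 24x27x13 mm; a bystander
- hex_key: loose bent hex key, 29x98x8 mm; a bystander
- marker_pen: loose marker pen, 15x135x16 mm, behind the boxes under the saw; a bystander
- bracket: loose galvanised angle bracket, 46x34x46 mm, behind the boxes under the saw; a bystander

How it is judged (in metres and radians):
On the way, in this order (a step that is already met when the one before it is completed fails the run):
1. the wider box's tab is pressed in, with the cover still on its seat (value of joint wide_tab above 0.0075 m and x of wide_cover in the frame of wide_box below -0.015 m), for 0.1 s.
2. the wider box's cover has been pushed off its seat on to the lower ledge (x of wide_cover in the frame of wide_box above 0.05 m and z of wide_cover in the frame of wide_box below 0.0425 m), for 0.1 s.
At the end, for the whole second after the job is handed in: The wider box's cover is completely off its seat (its centre between 50 and 88 mm along the box), lies flat on the lower ledge (within 0.06 rad of level, underside 35 to 42.5 mm above the bench) and at rest; its tab is still in (over 6 mm); the narrower box's tab is up and its cover on its seat (all of step 2 and x of wide_cover in the frame of wide_box below 0.088 m and z of wide_cover in the frame of wide_box above 0.035 m and angle between wide_cover's own z axis and vertical below 0.06 rad and linear speed of wide_cover below 0.02 m/s and value of joint wide_tab above 0.006 m and value of joint narrow_tab below 0.005 m and x of narrow_cover in the frame of narrow_box below -0.015 m); the robot touches nothing.
It fails at once if the wider box's cover is lifted more than 12 mm or tipped by more than 0.35 rad (z of wide_cover in the frame of wide_box above 0.056 m or angle between wide_cover's own z axis and vertical above 0.35 rad).
It fails at once if the wider box's cover leaves the box (x of wide_cover in the frame of wide_box above 0.1 m or z of wide_cover in the frame of wide_box below 0.029 m).
It fails at once if the narrower box's tab is pressed or its cover shifted or lifted (value of joint narrow_tab above 0.005 m or x of narrow_cover in the frame of narrow_box above -0.015 m or z of narrow_cover in the frame of narrow_box above 0.056 m).
It fails at once if a loose bystander is moved more than 25 mm (distance of any of bolt, nut, hex_key, marker_pen, bracket from where it was at the start of the episode above 0.025 m).
It also fails if it takes over 40 s, if anything falls off the work surface, if the arm or the gripper's body presses on something with over 40 N, if the wrist force passes 120 N, or if a joint passes its speed limit or range.

ROBOT

A 6-joint arm with a two-finger parallel gripper is mounted at the origin on a cart in front of the work surface, level with it; the furniture and walls round the work are solid. World frame = base frame: x ahead of the robot, y to its left, z up, the work surface at z = 0. Lengths are in m, angles in degrees, forces in N, time in s.
With the tool pointing down it reaches from about 0.25 to 0.725 m from the base axis. Payload 9.7 kg.
Tool frame: the origin (TCP) lies at the very end of the fingers, on their centre line; the grasp point (between the pads) lies grasp_offset behind it (grasp_offset is the distance from the TCP to the grasp point, in m); z points along the fingers, y is the line along which they close (so a half turn about z gives the same grasp; the last joint's range is limited). The gripper opens to 85 mm and grips with 20 to 120 N. Pads are 22 mm wide; open, the fingers measure 114 mm over their backs; the gripper's body (76 mm by 85 mm) begins 54 mm behind the grasp point. The pads swing forward as they close: fully open they stand 13 mm farther back than shut.
Start: joints at [67.38, 4.979, 10.078, 95.1, 0, 90], TCP at [0.212, 0.508, 0.231] pointing down, gripper open.
Joint ranges: [-179.16, 179.16], [-48.56, 103.87], [-65.8, 70.77], [-126.05, 130.52], [-82.76, 87.17], [-180, 180]. Speed limits (degrees/s): [127.2, 127.2, 147.25, 180, 180, 180].

INTERFACE

Orientations are given as [roll, pitch, yaw] about the fixed x, y, z axes, in that order (R = Rz(yaw) Ry(pitch) Rx(roll)).
In Python, from workcell import get_obs, camera, calibration, job_done, recognise, cut_out, mark_of, grasp_offset gives the robot as it stands.
- The arm moves only by the tool servo_tool, never from a script. Its argument "moves" is a list of rows, each a list of 3 entries, a list of its own where there are three numbers: the turn, a rotation vector about the tool's x, y, z in degrees, then the shift along the tool's x, y, z in m, then the opening in per cent of the stroke, from 0 (shut) to 100 (fully open). In form: [[[ax, ay, az], [x, y, z], claw], ...]. A call has 1 to 12 rows; each row shifts and turns the commanded pose from where the row before left it, along the tool's axes as they then stand; what a row does not reach is not made up. A row lasts 1/10 s, in which the tool goes at most 50 mm and 8.59 degrees, less where a joint would pass 70% of its speed; a pose out of reach is approached as far as the arm can. A call is refused whole if a number of a shift passes 0.05 or a number of a turn 8.59, either way. A call with a gripper value outside its range is refused whole. The fingers move at their own pace and stop on an object; "force" is the grip in N (left out, the last holds). Time passes only in rows, so rows that do not move let the fingers close. It gives the time, the measured TCP pose, the force, the opening and the grip force at its end, in the units of the state.
- get_obs(): the state, without advancing time (a new reading comes with each control period).
- camera(name): name is "scene" or "top" or "wrist"; returns (picture, depth): 384x512x3 uint8, red, green, blue; 384x512 float32, m along the optical axis (not along the pixel's ray), 0 where there is no reading.
- calibration(name): a dict with "camera_matrix" (3x3 intrinsics, pixels), "R" (3x3) and "t" (3): a world point X has camera coordinates R X + t. Camera axes: x right, y down, z forward; pixel columns grow to the right and rows downward; lengths in m; the calibration is good to about 2 mm. A picture is of the moment at which its call begins: read the wrist's pose just before it. calibration takes no time and is no camera call; for the wrist camera it gives the pose at the moment of the call.
- job_done(): hands the job in; it is judged then, once.
Trained networks look in the newest picture that a camera, given by its name, has taken for a name from the list of things; names that differ only in an ending like _2 or _b are one class to them, and where a whole thing is asked for, a point or a joint stands for the part that bears it (a point fixed in the world has none). Each returns a list of dicts, best first, with "score" (0 to 1); they miss things now and then, are a little off and sometimes report something else, mostly with a low value. They report only what shows in the picture. A call takes as long as a camera call.
- recognise(name, camera): "xyz" ([x, y, z] in m, in the coordinates of the camera as it stood for that picture, good to about 4 mm: the middle of the surface that is visible of it).
- cut_out(name, camera): "mask" (384x512 bool, what is visible of it).
- mark_of(name, camera): "xyz" ([x, y, z] in m, in the coordinates of the camera as it stood for that picture, good to about 4 mm: a listed point, or the origin of a listed thing).
The state is a dict: "time": time; "q": joint angles; "qd": joint speeds; "joint_efforts": joint torques, N m; "ee_pos": TCP position; "tcp_rot": TCP orientation; "wrist_force": force on the tool from outside, world axes, zero at the start; "torque": the same for the moment, N m; "opening": finger opening in m; "grasp_force": force on a finger pad.
Only numpy, scipy, OpenCV 4.12 (cv2) and the standard library are available. Lean on these libraries where they do the work, as an engineer would, in place of code of your own. Each camera call takes 0.05 s, during which the arm holds its last target. There are 200 camera calls.

## Working session

There is one attempt and no reset: what is moved stays moved. The work goes in short steps, Python scripts to look and compute and a tool call to move; the robot and the scene stay as the last step left them, time stands still between calls to the robot, and variables do not carry over. Pictures are saved under pics/ and viewed, at most 10 in all, crops included, and the job is handed in when it is done.

Besides the shell and the picture viewer there is one more tool, called in YAML: its name, and indented under it one key for each argument. servo_tool: Moves the arm, as the interface text tells. Its arguments: {"type":"object","properties":{"moves":{"type":"array"},"force":{"type":"number"}},"required":["moves"]}

```bash
mkdir -p pics; cat > h.py <<'E'
import numpy as np, cv2
from workcell import *
def w(cam,p,c=None):
    c=c or calibration(cam); return np.array(c["R"]).T@(np.array(p)-np.array(c["t"]))
def snap(cam,fn):
    p,d=camera(cam); cv2.imwrite("pics/"+fn,p[:,:,::-1]); return p,d
E
python3 - <<'E'
from h import *
o=get_obs(); print(o["time"],o["ee_pos"],o["tcp_rot"],o["wrist_force"],grasp_offset)
ims=[]
for cam in["scene","top"]:
    p,d=camera(cam); ims.append(p)
    for n in["wide_tab_top","wide_cover_face","wide_ledge","wide_box","wide_cover","narrow_box","narrow_cover"]:
        print(cam,n,[(w(cam,r["xyz"]).round(3).tolist(),round(r["score"],2)) for r in mark_of(n,cam)[:2]])
im=np.vstack([ims[0],ims[1]])[:,:,::-1]
cv2.imwrite("pics/a.png",cv2.resize(np.hstack(ims)[:,:,::-1],(800,300)))
cv2.imwrite("pics/top.png",cv2.resize(ims[1][:,:,::-1],(800,600)))
E
```

```text
0.0 [0.21146625 0.50746947 0.23058213] [-1.79922446e+02 -9.99148143e-04  1.57377503e+02] [ 0.37989532 -0.43868346 -0.32792971] 0.0187
scene wide_tab_top [([0.431, 0.174, -0.007], 0.71), ([0.429, 0.264, 0.062], 0.58)]
scene wide_cover_face [([0.431, 0.214, 0.068], 0.83)]
scene wide_ledge []
scene wide_box [([0.433, 0.174, -0.003], 0.93), ([0.322, -0.299, -0.0], 0.45)]
scene wide_cover [([0.43, 0.201, 0.044], 0.69)]
scene narrow_box [([0.435, -0.207, 0.002], 0.92)]
scene narrow_cover [([0.439, -0.177, 0.043], 0.97), ([0.434, -0.204, 0.002], 0.68)]
top wide_tab_top [([0.43, 0.262, 0.057], 0.43), ([0.429, 0.2, 0.044], 0.34)]
top wide_cover_face [([0.431, 0.218, 0.066], 0.87)]
top wide_ledge [([0.432, 0.105, 0.036], 0.65), ([0.604, -0.182, -0.001], 0.55)]
top wide_box [([0.434, 0.177, -0.002], 0.82)]
top wide_cover [([0.425, 0.2, 0.044], 0.92)]
top narrow_box [([0.439, -0.2, 0.002], 0.63)]
top narrow_cover [([0.437, -0.182, 0.047], 0.63)]
```

View pics/top.png

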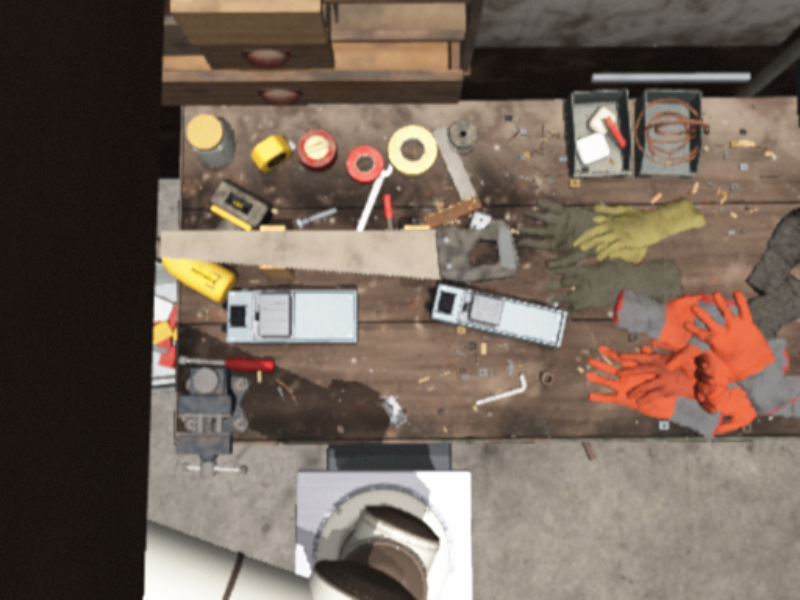

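View pics/a.png

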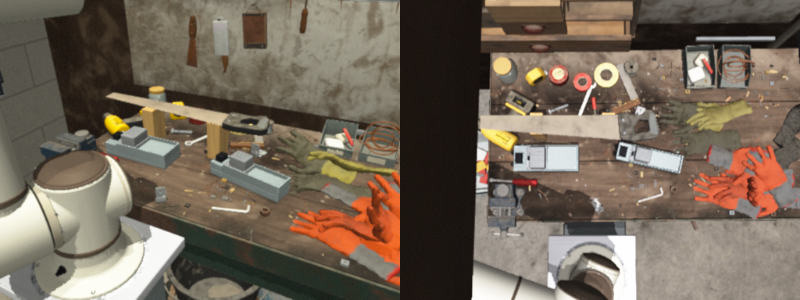

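Both pictures show the wide box on the left: top view about px (228–357, 290–343), black tab at (237,315) and hood at (275,313). Its axis runs along world −y. Next I refine its yaw and the heights from depth.

```bash
python3 - <<'E'
from h import *
for cam in["top","scene"]:
    p,d=camera(cam); c=calibration(cam); K=np.array(c["camera_matrix"]); v,u=np.nonzero(d>0)
    P=np.c_[(u-K[0,2])/K[0,0],(v-K[1,2])/K[1,1],np.ones(len(u))]*d[v,u][:,None]
    W=(P-np.array(c["t"]))@np.array(c["R"])
    roi=(abs(W[:,0]-.432)<.065)&(abs(W[:,1]-.175)<.15)
    B=W[roi&(W[:,2]>.03)&(W[:,2]<.056)]
    print(cam,"box",cv2.minAreaRect(B[:,:2].astype(np.float32)))
    H=W[roi&(W[:,2]>.077)&(W[:,2]<.09)]; print("hood",len(H),np.median(H[:,2]),cv2.minAreaRect(H[:,:2].astype(np.float32)))
    dark=p[v,u].max(1)<60
    T=W[roi&dark&(W[:,2]>.055)&(W[:,2]<.07)&(W[:,1]>.23)]
    if len(T)>3: print("tab",len(T),np.median(T,0),T.min(0),T.max(0))
E
```

```text
top box ((0.4392085671424866, 0.18549476563930511), (0.27834567427635193, 0.1137511357665062), 89.77189636230469)
hood 464 0.0808373813214149 ((0.42923152446746826, 0.19008539617061615), (0.07571069151163101, 0.053541697561740875), 0.4378919303417206)
tab 81 [0.42956368 0.26093173 0.05961196] [0.41528499 0.24935122 0.0551574 ] [0.44402918 0.2710636  0.06642177]
scene box ((0.43807247281074524, 0.18452680110931396), (0.28063130378723145, 0.11626847088336945), 89.99278259277344)
hood 316 0.08184983892925962 ((0.42873385548591614, 0.18999750912189484), (0.07673365622758865, 0.05682414025068283), 0.5140561461448669)
tab 49 [0.42200822 0.25870232 0.06084654] [0.41120589 0.24922902 0.05527586] [0.43886307 0.27143118 0.06336846]
```

servo_tool:
  moves:
    - [[0, 0, 8.5], [0, 0, 0], 0]
    - [[0, 0, 8.5], [0, 0, 0], 0]
    - [[0, 0, 8.5], [0, 0, 0], 0]
    - [[0, 0, 8.5], [0, 0, 0], 0]
    - [[0, 0, 8.5], [0, 0, 0], 0]
    - [[0, 0, 8.5], [0, 0, 0], 0]
    - [[0, 0, 8.5], [0, 0, 0], 0]
    - [[0, 0, 7.9], [0, 0, 0], 0]
    - [[0, 0, 0], [0, 0, 0], 0]
    - [[0, 0, 0], [0, 0, 0], 0]

```text
time: 1.9
ee_pos: [0.2115, 0.5077, 0.2313]
tcp_rot: [-180.0, -0.0, 90.2]
wrist_force: [-0.4, -0.2, -0.0]
opening: 0.0001
grasp_force: 0.0
```

servo_tool:
  moves:
    - [[0, 0, 0], [-0.035, 0.0312, 0], 0]
    - [[0, 0, 0], [-0.035, 0.0312, 0], 0]
    - [[0, 0, 0], [-0.035, 0.0312, 0], 0]
    - [[0, 0, 0], [-0.035, 0.0312, 0], 0]
    - [[0, 0, 0], [-0.035, 0.0312, 0], 0]
    - [[0, 0, 0], [-0.035, 0.0312, 0], 0]
    - [[0, 0, 0], [-0.035, 0.0312, 0], 0]
    - [[0, 0, 0], [0, 0, 0.04], 0]
    - [[0, 0, 0], [0, 0, 0.04], 0]
    - [[0, 0, 0], [0, 0, 0], 0]
    - [[0, 0, 0], [0, 0, 0], 0]

```text
time: 3.0
ee_pos: [0.4296, 0.2626, 0.1521]
tcp_rot: [-180.0, 0.0, 90.1]
wrist_force: [0.0, -0.1, 0.5]
opening: -0.0001
grasp_force: 0.0
```

```bash
python3 - <<'E'
from h import *
o=get_obs();print(o["time"],o["ee_pos"],o["tcp_rot"])
p,d=snap("wrist","w1.png")
for n in["wide_tab_top","wide_cover_face","wide_box"]:
    print(n,[(w("wrist",r["xyz"]).round(3).tolist(),round(r["score"],2)) for r in mark_of(n,"wrist")[:2]])
E
```

```text
3.0 [0.42961444 0.26255761 0.15205442] [-1.79973242e+02  1.54440882e-02  9.00992275e+01]
wide_tab_top [([0.435, 0.264, 0.064], 0.81)]
wide_cover_face [([0.43, 0.218, 0.069], 0.61)]
wide_box [([0.433, 0.104, 0.043], 0.18)]
```

View pics/w1.png

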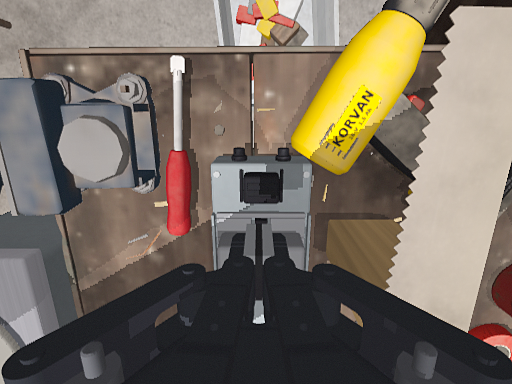

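The wrist view shows the tab at px (262,187), in line with the shut fingertips at (258,225). The glue bottle and saw are clear of the tool. Pressing now.

servo_tool:
  moves:
    - [[0, 0, 0], [0, 0.001, 0.04], 0]
    - [[0, 0, 0], [0, 0, 0.035], 0]
    - [[0, 0, 0], [0, 0, 0.01], 0]
    - [[0, 0, 0], [0, 0, 0.004], 0]
    - [[0, 0, 0], [0, 0, 0.004], 0]
    - [[0, 0, 0], [0, 0, 0.003], 0]
    - [[0, 0, 0], [0, 0, 0.002], 0]
    - [[0, 0, 0], [0, 0, 0], 0]

```text
time: 4.0
ee_pos: [0.4315, 0.2631, 0.0542]
tcp_rot: [179.9, -0.1, 90.0]
wrist_force: [-0.0, 1.0, 3.3]
opening: -0.0001
grasp_force: 1.8
```

servo_tool:
  moves:
    - [[0, 0, 0], [0, 0, 0.001], 0]
    - [[0, 0, 0], [0, 0, 0.001], 0]
    - [[0, 0, 0], [0, 0, 0.001], 0]
    - [[0, 0, 0], [0, 0, 0], 0]

```text
time: 4.4
ee_pos: [0.4316, 0.2631, 0.0519]
tcp_rot: [179.9, -0.1, 90.0]
wrist_force: [-2.6, -0.4, 14.9]
opening: 0.0002
grasp_force: 7.0
```

servo_tool:
  moves:
    - [[0, 0, 0], [0, 0, -0.006], 0]
    - [[0, 0, 0], [-0.01, 0, 0], 0]
    - [[0, 0, 0], [-0.01, 0, 0], 0]
    - [[0, 0, 0], [-0.005, 0, 0], 0]
    - [[0, 0, 0], [-0.005, 0, 0], 0]
    - [[0, 0, 0], [-0.005, 0, 0], 0]
    - [[0, 0, 0], [-0.005, 0, 0], 0]
    - [[0, 0, 0], [-0.005, 0, 0], 0]
    - [[0, 0, 0], [-0.005, 0, 0], 0]
    - [[0, 0, 0], [0, 0, 0], 0]

```text
time: 5.4
ee_pos: [0.4309, 0.2121, 0.0563]
tcp_rot: [180.0, 0.0, 89.9]
wrist_force: [0.2, 0.3, 0.6]
opening: -0.0002
grasp_force: 0.0
```

```bash
python3 - <<'E'
from h import *
print(get_obs()["ee_pos"])
for cam in["scene","top"]:
    snap(cam,"m_%s.png"%cam)
    for n in["wide_tab_top","wide_cover_face","wide_cover"]:
        print(cam,n,[(w(cam,r["xyz"]).round(3).tolist(),round(r["score"],2)) for r in mark_of(n,cam)[:2]])
E
```

```text
[0.4308601  0.21206157 0.05631958]
scene wide_tab_top [([0.427, 0.265, 0.053], 0.48)]
scene wide_cover_face [([0.426, 0.198, 0.07], 0.83)]
scene wide_cover [([0.43, 0.182, 0.047], 0.61)]
top wide_tab_top [([0.626, 0.125, -0.005], 0.7)]
top wide_cover_face [([0.433, 0.201, 0.064], 0.91), ([0.436, -0.203, 0.0], 0.44)]
top wide_cover []
```

servo_tool:
  moves:
    - [[0, 0, 0], [-0.006, 0, 0], 0]
    - [[0, 0, 0], [-0.006, 0, 0], 0]
    - [[0, 0, 0], [-0.006, 0, 0], 0]
    - [[0, 0, 0], [-0.006, 0, 0], 0]
    - [[0, 0, 0], [-0.006, 0, 0], 0]
    - [[0, 0, 0], [-0.006, 0, 0], 0]
    - [[0, 0, 0], [-0.006, 0, 0], 0]
    - [[0, 0, 0], [-0.006, 0, 0], 0]
    - [[0, 0, 0], [-0.004, 0, 0], 0]
    - [[0, 0, 0], [-0.004, 0, 0], 0]
    - [[0, 0, 0], [0, 0, 0], 0]

```text
time: 6.9
ee_pos: [0.4308, 0.1562, 0.0563]
tcp_rot: [180.0, 0.0, 90.0]
wrist_force: [0.3, 0.5, 1.0]
opening: 0.0002
grasp_force: 0.0
```

servo_tool:
  moves:
    - [[0, 0, 0], [-0.004, 0, 0], 0]
    - [[0, 0, 0], [-0.004, 0, 0], 0]
    - [[0, 0, 0], [-0.004, 0, 0], 0]
    - [[0, 0, 0], [-0.004, 0, 0], 0]
    - [[0, 0, 0], [0, 0, 0], 0]

```text
time: 7.4
ee_pos: [0.4308, 0.1401, 0.0563]
tcp_rot: [180.0, 0.0, 90.0]
wrist_force: [-0.4, -0.1, 0.9]
opening: 0.0001
grasp_force: 0.0
```

servo_tool:
  moves:
    - [[0, 0, 0], [0.02, 0, 0], 0]
    - [[0, 0, 0], [0.02, 0, -0.03], 0]
    - [[0, 0, 0], [0, 0, -0.05], 0]
    - [[0, 0, 0], [0, 0, -0.05], 0]
    - [[0, 0, 0], [0.04, 0, 0], 0]
    - [[0, 0, 0], [0.04, 0, 0], 0]
    - [[0, 0, 0], [0.04, 0, 0], 0]
    - [[0, 0, 0], [0, 0, 0], 0]
    - [[0, 0, 0], [0, 0, 0], 0]

```text
time: 8.3
ee_pos: [0.4306, 0.3011, 0.1859]
tcp_rot: [-180.0, 0.0, 90.1]
wrist_force: [-0.3, -0.4, -0.4]
opening: 0.0006
grasp_force: 0.0
```

```bash
python3 - <<'E'
from h import *
ims=[]
for cam in["scene","top"]:
    p,d=camera(cam); c=calibration(cam); K=np.array(c["camera_matrix"])
    for n in["wide_tab_top","wide_cover_face","wide_cover","narrow_cover"]:
        print(cam,n,[(w(cam,r["xyz"]).round(3).tolist(),round(r["score"],2)) for r in mark_of(n,cam)[:2]])
    v,u=np.nonzero(d>0)
    W=(np.c_[(u-K[0,2])/K[0,0],(v-K[1,2])/K[1,1],np.ones(len(u))]*d[v,u][:,None]-np.array(c["t"]))@np.array(c["R"])
    H=W[(abs(W[:,0]-.432)<.06)&(abs(W[:,1]-.15)<.12)&(W[:,2]>.07)&(W[:,2]<.09)]
    A=np.c_[H[:,:2]-H[:,:2].mean(0),np.ones(len(H))]; print("hood",len(H),np.median(H[:,2]),np.linalg.lstsq(A,H[:,2],rcond=None)[0],cv2.minAreaRect(H[:,:2].astype(np.float32)))
    ims.append(p[90:260,0:300] if cam=="scene" else p[150:260,100:400])
cv2.imwrite("pics/e.png",cv2.resize(np.vstack(ims)[:,:,::-1],(640,597)))
E
```

```text
scene wide_tab_top [([0.429, 0.268, 0.05], 0.42)]
scene wide_cover_face [([0.428, 0.128, 0.062], 0.78), ([0.442, -0.179, 0.044], 0.38)]
scene wide_cover [([0.427, 0.111, 0.043], 0.78)]
scene narrow_cover [([0.44, -0.177, 0.045], 0.62)]
hood 371 0.07688204763716595 [0.02634219 0.03140753 0.07636684] ((0.4288136065006256, 0.09954877197742462), (0.056663379073143005, 0.07686420530080795), 87.72683715820312)
top wide_tab_top [([0.43, 0.26, 0.045], 0.49)]
top wide_cover_face [([0.433, 0.127, 0.06], 0.94), ([0.299, -0.211, -0.001], 0.24)]
top wide_cover [([0.427, 0.109, 0.036], 0.8)]
top narrow_cover [([0.437, -0.177, 0.047], 0.87)]
hood 512 0.07526244241628821 [-0.00086161 -0.00628381  0.07540822] ((0.4293949604034424, 0.09916233271360397), (0.07638023793697357, 0.05324308201670647), 0.5169864892959595)
```

View pics/e.png

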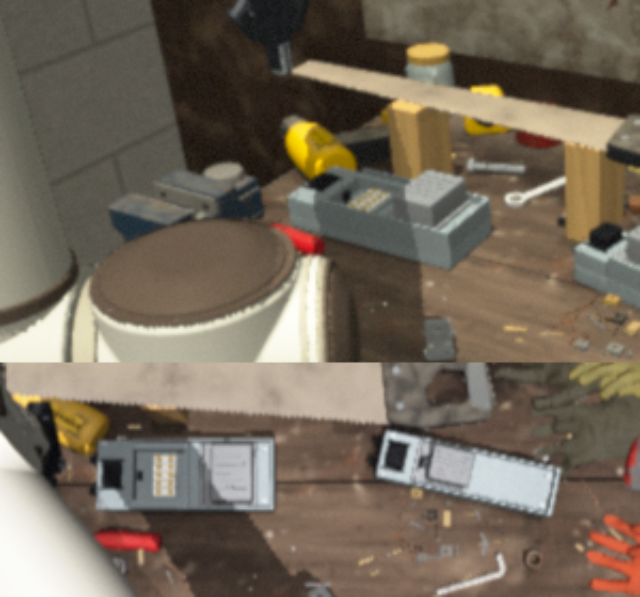

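The cover is at about x = +66 mm, level, with the hood top 5 mm lower. The terminals are bare at px (163,472), and the narrow box is unchanged.

```bash
python3 -c "from workcell import *; print(job_done())"
```

```text
the job is handed in; nothing more can be done
None
```

The job is handed in: the wide box's tab is pressed fully down, its cover lies flat on the lower ledge about 66 mm along the box with the terminals bare, and the narrow box's tab and cover look untouched; no verdict came back.

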